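# Moisture meter onto its sloped bench stand

## Task

Put the yellow moisture meter on the sloped plywood stand so it can be read while working: lying flat on the slope, screen facing out, pins pointing up the slope, centred, with its foot down against the bottom lip. Let go of it there, and leave the grey stud detector where it lies.

Things in the scene. Friction and masses are not known exactly. Their poses are not given: they have to be found in the camera images.
- meter: Wood moisture meter: a bright yellow block 130 mm long (x), 55 mm wide (y), 28 mm thick (z), 0.13 to 0.25 kg, green screen and red button on top, two thin steel pins (9 mm) and a black band at its head end. Starts flat on the bench, screen up. Origin: centre of its underside; x points to the head with the pins, y across the width, z out of the screen face.
- meter_foot (a point): Point on the meter: middle of the bottom edge of its foot end (the end without pins), on the underside, 65 mm from the meter's origin along its -x. Same axes as the meter.
- stand_plate: Rest of the fixed plywood stand: plate 80 mm wide, 126 mm long, rising at 30 degrees away from the robot; along its low, near edge a dark wood lip 80 mm wide, 8 mm thick, 16 mm proud of the plate. No side guides. Origin: on the plate face, middle of the lip's inner side, 30 mm above the bench; x up the slope, y along the lip, z square out of the plate. Base below: 120 x 90 mm.
- detector: Grey stud detector, the look-alike to leave alone: loose block 130 mm long (x), 55 mm wide (y), 28 mm thick (z), grey with a black rubber band, an orange button and three small green lamps. Origin: centre of its underside; z up.
There are look-alikes about, which are no part of the job. Leave any blue look-alike of the meter alone. Leave any green look-alike of the part that bears stand_plate alone.

How it is judged:
By the outcome, as a careful person would: the job done as asked, in the order asked, and still so for the second after the job is handed in, with the robot touching nothing.
It also fails if it takes over 35 s, if anything falls off the work surface, if the arm or the gripper's body presses on something with over 40 N, if the wrist force passes 120 N, or if a joint passes its speed limit or range.

## Robot

A 6-joint arm with a two-finger parallel gripper is mounted at the origin on the work surface. World frame = base frame: x ahead of the robot, y to its left, z up, the work surface at z = 0. Lengths are in mm, angles in rad, forces in N, time in s.
With the tool pointing down it reaches from about 375 to 900 mm from the base axis. Payload 3.1 kg.
Tool frame: the origin (TCP) lies midway between the tips of the shut fingers; the grasp point (between the pads) lies 19 mm behind it; z points along the fingers, y is the line along which they close (so a half turn about z gives the same grasp; the last joint's range is limited). The gripper opens to 85 mm and grips with 20 to 120 N. Pads are 22 mm wide; open, the fingers measure 114 mm over their backs; the gripper's body (76 mm by 85 mm) begins 54 mm behind the grasp point. The pads swing forward as they close: fully open they stand 13 mm farther back than shut.
Start: joints at [1.087, 0.527, 1.433, -0, 1.181, -0.178], TCP at [187.523, 596.181, 231.31] pointing down, gripper open.
Joint ranges: [-3.08, 3.08], [-0.75, 2.2], [0.22, 2.44], [-1.43, 4.57], [0, 2.65], [-2.85, 2.85]. Speed limits (rad/s): [2.79, 2.79, 3.14, 3.14, 3.14, 3.14].

## Interface

Orientations are given as a rotation vector (axis times angle).
In Python, from plant import readout, imaging, env gives the robot as it stands.
- The arm moves only by the tool send_rows, never from a script. Its argument "series" is a list of rows, each a list of 3 entries, a list of its own where there are three numbers: the shift along the world's x, y, z in cm, then the turn, a rotation vector about the world's x, y, z in degrees, then the finger opening in cm, from 0 to 8.54. In form: [[[x, y, z], [ax, ay, az], gripper], ...]. A call has exactly 5 rows; each row is the pose to reach, as a shift and turn from the pose commanded when the call began; what a row does not reach only later rows make up. A row lasts 1/10 s, in which the tool goes at most 50 mm and 8.59 degrees, less where a joint would pass 70% of its speed; a pose out of reach is approached as far as the arm can. A call with a gripper value outside its range is refused whole. The fingers move at their own pace and stop on an object; "force" is the grip in N (left out, the last holds). Time passes only in rows, so rows that repeat a pose let the fingers close, or fill a call up. It gives the time, the measured TCP pose, the force, the opening and the grip force at its end, in the units of the state.
- readout.read_state(): the state, without advancing time (a new reading comes with each control period).
- imaging.read_camera(name): name is "side" or "top" or "wrist"; returns a dict with "image" (480x640x3 uint8, red, green, blue), "fx", "fy", "cx", "cy" (pixels), "pose" (4x4, takes a point from camera to world coordinates); the wrist camera has in their place "T_tool_cam" (4x4, takes a point from camera to tool coordinates, whose origin is the TCP and whose axes are the flange's). Camera axes: x right, y up, looking along -z (the intrinsics and any distortion apply to the point x, -y, -z); pixel columns grow to the right and rows downward; lengths in mm; the calibration is good to about 2 mm. The wrist camera is an equidistant fisheye: a pixel r from the principal point sees the ray r / f radians off the axis. A picture is of the moment at which its call begins: read the wrist's pose just before it. There is no depth.
- env.job_done(): hands the job in; it is judged then, once.
The state is a dict: "time": time; "joints": joint angles; "joint_vel": joint speeds; "tau": joint torques, N m; "position": TCP position; "orientation": TCP orientation; "ft_force": force on the tool from outside, world axes, zero at the start; "ft_torque": the same for the moment, N m; "opening": opening from 0.0 (shut) to 1.0 (fully open); "grasp_force": force on a finger pad.
Only numpy, scipy, OpenCV 4.12 (cv2) and the standard library are available. Lean on these libraries where they do the work, as an engineer would, in place of code of your own. Each camera call takes 0.05 s, during which the arm holds its last target. There are 200 camera calls.

## Working session

There is one attempt and no reset: what is moved stays moved. The work goes in short steps, Python scripts to look and compute and a tool call to move; the robot and the scene stay as the last step left them, time stands still between calls to the robot, and variables do not carry over. Pictures are saved under pics/ and viewed, at most 10 in all, crops included, and the job is handed in when it is done.

Besides the shell and the picture viewer there is one more tool, called after "Request:" as a command line: name --argument value ..., lists and objects as JSON in quotes. send_rows: Moves the arm, as the interface text tells. Its arguments: {"type":"object","properties":{"series":{"type":"array","items":{"type":"array"}},"force":{"type":"number"}},"required":["series"]}

```bash
mkdir -p pics; python3 - <<'E'
from plant import readout, imaging, env
import cv2,pickle,numpy as np
s=readout.read_state(); print(s)
D={}
for n in("top","side"):
    d=imaging.read_camera(n);D[n]=d
    print(n,{k:v for k,v in d.items() if k!="image"})
pickle.dump(D,open("d0.pkl","wb"))
cv2.imwrite("pics/top0.png",cv2.cvtColor(D["top"]["image"],cv2.COLOR_RGB2BGR))
cv2.imwrite("pics/side0.png",cv2.cvtColor(D["side"]["image"],cv2.COLOR_RGB2BGR))
E
```

```text
{'time': 0.0, 'joints': array([ 1.08751137e+00,  5.28447612e-01,  1.43389405e+00, -4.60011732e-06,
        1.18138456e+00, -1.78494377e-01]), 'joint_vel': array([-1.09341343e-03, -1.54415355e-03,  2.50021466e-03, -5.30510342e-04,
       -9.15246105e-05,  1.00599745e-03]), 'tau': array([-6.50149905e-04, -4.42351127e+01, -1.78026867e+01, -3.79778794e-04,
        8.48813681e-03, -3.41989869e-05]), 'position': array([187.19449018, 595.56735956, 230.34763398]), 'orientation': array([-0.47680533, -3.1045002 ,  0.00317107]), 'ft_force': array([-0.52351907, -0.22261084,  0.2372843 ]), 'ft_torque': array([ 0.00685197, -0.01662525,  0.03444923]), 'grasp_force': 0.0, 'opening': 1.0026962790969671}
top {'fx': 505.0923936965016, 'fy': 505.0923936965016, 'cx': 325.9992580192798, 'cy': 243.13195647101247, 'pose': array([[-1.09060824e-02,  9.97809290e-01, -6.52508797e-02,
         4.80418760e+02],
       [-9.99879691e-01, -1.16019790e-02, -1.02955263e-02,
        -2.47391851e+00],
       [-1.10300111e-02,  6.51307456e-02,  9.97815777e-01,
         1.02963312e+03],
       [ 0.00000000e+00,  0.00000000e+00,  0.00000000e+00,
         1.00000000e+00]])}
side {'fx': 468.9745143287751, 'fy': 468.9745143287751, 'cx': 325.95978146333283, 'cy': 237.9010912211251, 'pose': array([[ 7.89022072e-01,  3.41282718e-01, -5.10852500e-01,
        -2.60248677e+01],
       [-6.14100376e-01,  4.13721107e-01, -6.72097890e-01,
        -7.50546116e+02],
       [-1.80249328e-02,  8.44014782e-01,  5.36016930e-01,
         6.56699290e+02],
       [ 0.00000000e+00,  0.00000000e+00,  0.00000000e+00,
         1.00000000e+00]])}
```

View pics/top0.png

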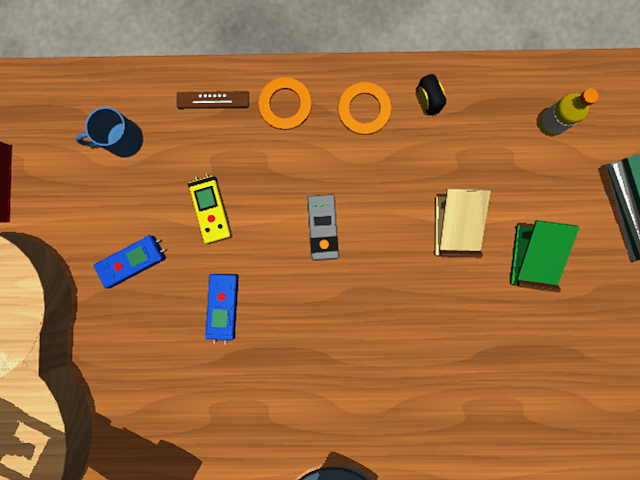

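View pics/side0.png

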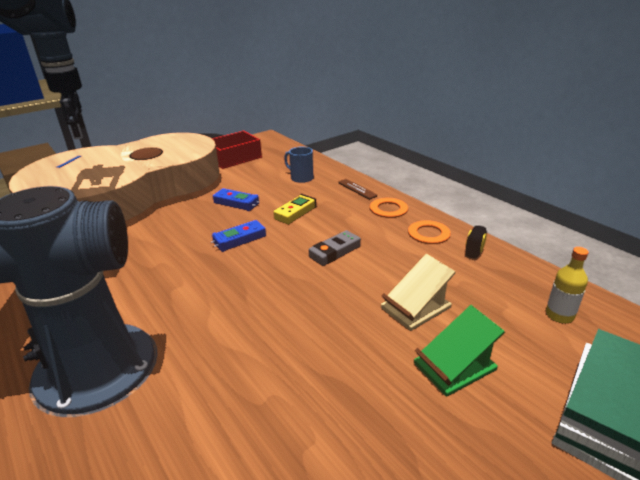

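```bash
cat > h.py <<'E'
import numpy as np,cv2,pickle
def ray(d,u,v):
    r=d["pose"][:3,:3]@np.array([(u-d["cx"])/d["fx"],-(v-d["cy"])/d["fy"],-1.]);return d["pose"][:3,3],r/np.linalg.norm(r)
def plane(d,u,v,z):
    o,r=ray(d,u,v);return o+r*(z-o[2])/r[2]
def proj(d,p):
    c=d["pose"][:3,:3].T@(np.asarray(p,float)-d["pose"][:3,3]);return np.array([d["cx"]-d["fx"]*c[0]/c[2],d["cy"]+d["fy"]*c[1]/c[2]])
def tri(d1,p1,d2,p2):
    o1,r1=ray(d1,*p1);o2,r2=ray(d2,*p2)
    t=np.linalg.lstsq(np.c_[r1,-r2],o2-o1,rcond=None)[0]
    a,b=o1+t[0]*r1,o2+t[1]*r2;return (a+b)/2,np.linalg.norm(a-b)
E
python3 - <<'E'
from h import *
D=pickle.load(open("d0.pkl","rb"))
def crop(n,x,y,w,h,W,H): return cv2.resize(cv2.cvtColor(D[n]["image"],cv2.COLOR_RGB2BGR)[y:y+h,x:x+w],(W,H),interpolation=cv2.INTER_CUBIC)
cv2.imwrite("pics/c1.png",np.vstack([np.hstack([crop("top",170,170,80,80,400,300*4//3//1)[:300] if 0 else crop("top",175,172,80,60+20,400,400)[:300] if 0 else crop("top",175,170,80,60,400,300),crop("top",420,180,100,75+7,400,300)]),np.hstack([crop("side",260,180,80,60,400,300),crop("side",370,250,100,80,400,300)])]))
d=D["top"];hsv=cv2.cvtColor(d["image"],cv2.COLOR_RGB2HSV)
m=cv2.inRange(hsv,(25,150,100),(35,255,255));m[:, :180]=0;m[:,240:]=0;m[:165]=0;m[250:]=0
ys,xs=np.nonzero(m);print("yellow",xs.min(),xs.max(),ys.min(),ys.max(),len(xs),np.unique(hsv[m>0][:,2],return_counts=True))
print(cv2.minAreaRect(np.c_[xs,ys].astype(np.float32)))
r=cv2.inRange(hsv,(0,200,150),(5,255,255));r[:,:180]=0;r[:,240:]=0;r[:190]=0;r[235:]=0
g=cv2.inRange(hsv,(45,60,60),(90,255,255));g[:,:180]=0;g[:,240:]=0;g[:170]=0;g[230:]=0
for z in(r,g):
    y,x=np.nonzero(z);print(len(x),x.mean(),y.mean(),plane(d,x.mean(),y.mean(),28))
for p in[(447,189),(490.5,190),(482,250),(441,250)]: print(plane(d,*p,93 if p[1]<200 else 30))
E
```

```text
yellow 189 229 176 242 1142 (array([104, 110, 112, 113, 114, 115, 116, 117, 118, 119, 120, 121, 122,
       123, 124, 126, 127, 128, 129, 130, 131, 132, 134, 135, 136, 139,
       140, 141, 142, 143, 145, 152, 153, 154, 157, 158, 159, 160, 161,
       162, 163, 165, 166, 169, 170, 171, 172, 173, 174, 175, 176, 177,
       178, 179, 180, 181, 183, 184, 185, 186, 187, 188, 189, 190, 192,
       194, 195, 196, 197, 198, 199, 200, 201, 202, 204, 205, 206, 207,
       208, 211, 212, 213, 214, 215, 216, 217, 218, 219, 220, 221, 222,
       223, 224, 225, 226, 227, 228, 229, 230, 231, 232, 233, 234, 235,
       236, 237, 238, 239, 240, 241, 242, 243, 244, 245, 246, 247, 248,
       249, 250, 251, 252, 253, 254, 255], dtype=uint8), array([  1,   1,   1,   2,   2,   2,   1,   2,   2,   3,   2,   1,   1,
         1,   1,   1,   2,   1,   2,   4,   2,   1,   1,   2,   1,   1,
         3,   1,   5,   3,   2,   1,   1,   2,   1,   2,   2,   2,   1,
         4,   1,   1,   3,   2,   3,   3,   2,   1,   2,   5,   2,   3,
         3,   5,   9,   8,   4,   5,   3,   5,   2,   5,   1,   2,   1,
         4,   4,   3,   1,   1,   4,   5,   5,   2,   3,   2,   8,   6,
         6,   3,   4,   8,   1,   3,   1,   2,   4,   5,   3,   6,   3,
         3,   2,   3,   6,   4,   3,   4,   4,   6,   4,   6,   5,  12,
         7, 233, 104,  63,  46,  69,  53,  47,  35,  31,  28,  23,  13,
        19,   9,  10,  10,   7,   7,  17]))
((208.918701171875, 208.9242706298828), (64.075439453125, 27.39695930480957), 74.98163604736328)
19 211.0 218.21052631578948 [598.50999781 237.18456504  28.        ]
275 205.16363636363636 197.94545454545454 [639.49534572 249.0742648   28.        ]
[ 640.2917769  -219.76694388   93.        ]
[ 637.37334465 -300.60683802   93.        ]
[ 528.61409673 -300.10243924   30.        ]
[ 529.54108141 -219.33314603   30.        ]
```

View pics/c1.png

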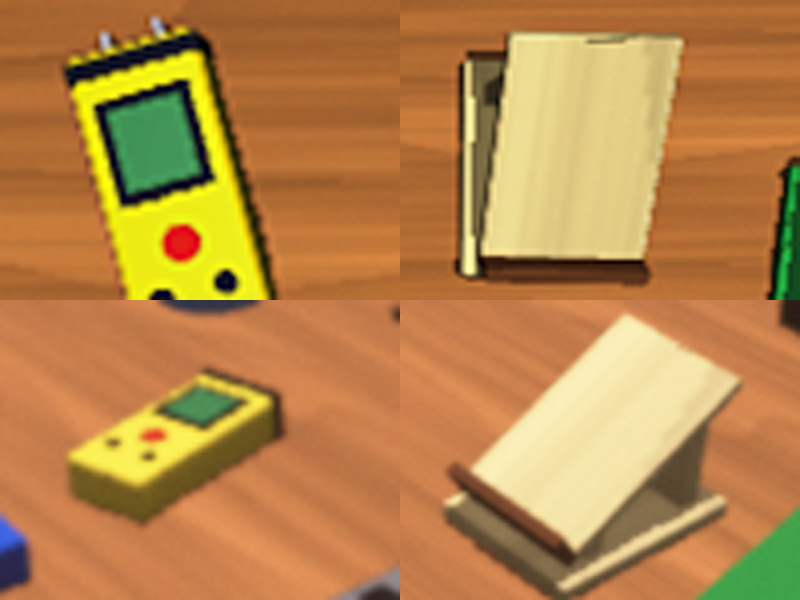

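The crops show the meter (head top-left, screen at about (205,198), button (211,218) in the top view) and the plywood plate (top-view corners near (447,189), (491,190), (481,251), (441,250)). Both are clear, and the plate sizes match. I'll refine the corners with both views.

```bash
python3 - <<'E'
from h import *
D=pickle.load(open("d0.pkl","rb"))
def quad(n,lo,hi,box):
    x,y,w,h=box;im=cv2.resize(D[n]["image"][y:y+h,x:x+w],None,fx=8,fy=8,interpolation=cv2.INTER_CUBIC)
    m=cv2.inRange(cv2.cvtColor(im,cv2.COLOR_RGB2HSV),lo,hi)
    m=cv2.morphologyEx(m,cv2.MORPH_OPEN,np.ones((25,25)))
    c=max(cv2.findContours(m,0,2)[0],key=cv2.contourArea);c=cv2.convexHull(c)
    q=cv2.approxPolyN(c,4,ensure_convex=True).reshape(-1,2)
    return (q+.5)/8-.5+[x,y]
def order(w): # by world: far-left, far-right, near-right, near-left
    return w
Y=lambda n,b,v:quad(n,(24,130,v),(36,255,255),b)
qt=Y("top",(180,170,60,80),215); print("meter top",qt.round(1).tolist())
w=np.array([plane(D["top"],*p,28) for p in qt]);print(w.round(1).tolist(),np.linalg.norm(w-np.roll(w,1,0),axis=1).round(1))
qs=Y("side",(265,185,60,45),175); print("meter side",qs.round(1).tolist())
ws=np.array([plane(D["side"],*p,28) for p in qs]);print(ws.round(1).tolist(),np.linalg.norm(ws-np.roll(ws,1,0),axis=1).round(1))
pt=quad("top",(18,40,165),(32,170,255),(425,182,75,80));print("plate top",pt.round(1).tolist())
ps=quad("side",(18,30,190),(32,170,255),(375,250,90,75));print("plate side",ps.round(1).tolist())
for a in pt:
  for b in ps:
    p,e=tri(D["top"],a,D["side"],b)
    if e<12: print(a.round(1),b.round(1),p.round(1),round(e,1))
E
```

```text
meter top [[229.4, 235.7], [203.9, 242.9], [195.7, 211.9], [221.1, 204.7]]
[[563.0, 200.2, 28.0], [549.1, 251.1, 28.0], [611.5, 268.0, 28.0], [625.5, 217.1, 28.0]] [64.7 52.8 64.6 52.7]
meter side [[306.4, 204.8], [287.4, 216.9], [271.9, 211.1], [284.3, 203.9]]
[[637.5, 210.0, 28.0], [557.7, 187.2, 28.0], [542.9, 241.8, 28.0], [592.3, 254.5, 28.0]] [63.4 83.  56.5 51. ]
plate top [[490.6, 190.1], [480.6, 250.6], [439.4, 249.4], [447.4, 187.3]]
plate side [[454.8, 270.8], [413.9, 316.3], [386.6, 294.8], [425.8, 252.9]]
[490.6 190.1] [454.8 270.8] [ 638.2 -302.2   89.6] 1.1
[480.6 250.6] [413.9 316.3] [ 528.8 -299.    27.6] 3.1
[439.4 249.4] [386.6 294.8] [ 532.3 -217.8   28.6] 3.9
[447.4 187.3] [425.8 252.9] [ 643.9 -221.4   88.5] 0.9
```

Request:
send_rows --series '[[[3.6,-2.9,-0.6],[0,0,2.8],8.5],[[7.2,-5.8,-1.2],[0,0,5.6],8.5],[[10.8,-8.8,-1.8],[0,0,8.4],8.5],[[14.4,-11.7,-2.4],[0,0,11.2],8.5],[[18,-14.7,-3],[0,0,14],8.5]]' --force 40

```text
time: 0.6
position: [368.5, 447.9, 200.8]
orientation: [-0.091, -3.14, 0.0]
ft_force: [0.7, -0.2, -0.4]
opening: 0.995
grasp_force: 0.0
```

Request:
send_rows --series '[[[3.6,-2.9,-0.6],[0,0,2.8],8.5],[[7.2,-5.8,-1.2],[0,0,5.6],8.5],[[10.8,-8.8,-1.8],[0,0,8.4],8.5],[[14.4,-11.7,-2.4],[0,0,11.2],8.5],[[18,-14.7,-3],[0,0,14],8.5]]'

```text
time: 1.1
position: [548.5, 300.7, 170.6]
orientation: [0.291, -3.127, -0.0]
ft_force: [-0.6, 0.4, 0.1]
opening: 0.999
grasp_force: 0.0
```

Request:
send_rows --series '[[[3.6,-3,-1],[0,0,2.5],8.5],[[7.1,-5.9,-2],[0,0,5],8.5],[[7.1,-5.9,-2],[0,0,5],8.5],[[7.1,-5.9,-2],[0,0,5],8.5],[[7.1,-5.9,-2],[0,0,5],8.5]]'

```text
time: 1.6
position: [617.3, 243.7, 150.9]
orientation: [0.425, -3.111, -0.0]
ft_force: [-1.0, 0.3, 0.1]
opening: 0.991
grasp_force: 0.0
```

```bash
cat >> h.py <<'E'
from scipy.spatial.transform import Rotation as R
def shoot(n,name):
    from plant import readout, imaging
    s=readout.read_state();d=imaging.read_camera(n)
    if n=="wrist":
        T=np.eye(4);T[:3,:3]=R.from_rotvec(s["orientation"]).as_matrix();T[:3,3]=s["position"];d["pose"]=T@d["T_tool_cam"]
    pickle.dump((s,d),open(name+".pkl","wb"));cv2.imwrite("pics/"+name+".png",cv2.cvtColor(d["image"],cv2.COLOR_RGB2BGR));return s,d
def fray(d,u,v):
    f=d.get("fx",d.get("f"));x,y=u-d["cx"],v-d["cy"];r=np.hypot(x,y)+1e-9;t=r/f
    return d["pose"][:3,3],d["pose"][:3,:3]@np.array([np.sin(t)*x/r,-np.sin(t)*y/r,-np.cos(t)])
def fplane(d,u,v,p0,n):
    o,r=fray(d,u,v);p0=np.asarray(p0,float);n=np.asarray(n,float);return o+r*((p0-o)@n)/(r@n)
E
python3 - <<'E'
from h import *
s,d=shoot("wrist","w1");print(s["position"],{k:v for k,v in d.items() if k not in("image",)})
h=cv2.cvtColor(d["image"],cv2.COLOR_RGB2HSV)
m=cv2.inRange(h,(25,150,120),(35,255,255));n,l,st,c=cv2.connectedComponentsWithStats(m);i=1+st[1:,4].argmax();print(st[i])
for nm,lo,hi in(("red",(0,200,120),(6,255,255)),("green",(45,60,60),(90,255,255))):
    m=cv2.inRange(h,lo,hi);n,l,st,c=cv2.connectedComponentsWithStats(m)
    for k in range(1,n):
        if st[k,4]>80: print(nm,st[k,4],c[k].round(1),fplane(d,*c[k],[0,0,28],[0,0,1]).round(1))
E
```

```text
[617.34370136 243.6931169  150.94857465] {'fx': 371.64829954431775, 'fy': 371.64829954431775, 'cx': 322.267662708434, 'cy': 244.95399050918235, 'T_tool_cam': array([[ 7.47053623e-05,  9.46775997e-01,  3.21893160e-01,
         8.38764399e+01],
       [ 9.99999563e-01,  2.29096676e-04, -9.05917242e-04,
         7.59509935e-01],
       [-9.31445353e-04,  3.21893087e-01, -9.46775566e-01,
        -1.42685235e+02],
       [ 0.00000000e+00,  0.00000000e+00,  0.00000000e+00,
         1.00000000e+00]]), 'pose': array([[-2.68210086e-01, -9.12728907e-01, -3.08203327e-01,
         5.36585269e+02],
       [ 9.63359393e-01, -2.53640449e-01, -8.72078077e-02,
         2.21930763e+02],
       [ 1.42425677e-03, -3.20300584e-01,  9.47314893e-01,
         2.93774993e+02],
       [ 0.00000000e+00,  0.00000000e+00,  0.00000000e+00,
         1.00000000e+00]])}
[ 284  152   73  149 4753]
red 123 [565.4 168.7] [504.3 423.5  28. ]
red 144 [627.7 424.7] [772.  755.3  28. ]
green 1228 [525.1 175.5] [523.7 386.2  28. ]
green 1777 [319.6 263.8] [638.3 248.5  28. ]
```

View pics/w1.png

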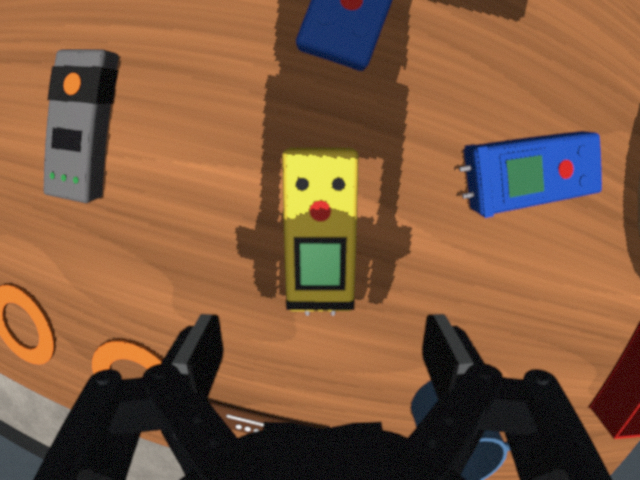

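The wrist image shows the meter square to the jaws and centred at column 320, with its screen at (320,264), and the coordinates agree. I'll descend and grip.

Request:
send_rows --series '[[[0.1,-0.1,-3],[0,0,0],8.5],[[0.1,-0.1,-6],[0,0,0],8.5],[[0.1,-0.1,-9],[0,0,0],8.5],[[0.1,-0.1,-12],[0,0,0],8.5],[[0.1,-0.1,-13.5],[0,0,0],8.5]]'

```text
time: 2.15
position: [616.8, 243.3, 14.2]
orientation: [0.427, -3.108, 0.0]
ft_force: [-1.0, -0.3, 0.0]
opening: 0.995
grasp_force: 0.0
```

Request:
send_rows --series '[[[0,0,-0.7],[0,0,0],8.5],[[0,0,-1.4],[0,0,0],8.5],[[0,0,-1.4],[0,0,0],8.5],[[0,0,-1.4],[0,0,0],7],[[0,0,-1.4],[0,0,0],6.5]]'

```text
time: 2.65
position: [620.4, 242.3, 3.6]
orientation: [-0.424, 3.111, 0.0]
ft_force: [0.3, 1.3, 0.6]
opening: 0.762
grasp_force: 0.0
```

Request:
send_rows --series '[[[0,0,0],[0,0,0],5.8],[[0,0,0],[0,0,0],5],[[0,0,0],[0,0,0],4.5],[[0,0,0],[0,0,0],4],[[0,0,0],[0,0,0],4]]' --force 40

```text
time: 3.15
position: [620.2, 242.4, 3.4]
orientation: [-0.424, 3.111, 0.0]
ft_force: [-1.6, 0.1, 5.8]
opening: 0.636
grasp_force: 45.2
```

Request:
send_rows --series '[[[0,0,1],[0,0,0],4],[[0,0,4],[0,0,0],4],[[0,0,8],[0,0,0],4],[[0,0,12],[0,0,0],4],[[0,0,16],[0,0,0],4]]'

```text
time: 3.65
position: [618.6, 241.9, 163.2]
orientation: [0.424, -3.111, 0.001]
ft_force: [0.3, 0.4, -2.3]
opening: 0.632
grasp_force: 44.2
```

Request:
send_rows --series '[[[0,-3,1],[0,0,-1],4],[[-0.5,-7,2],[0,0,-3],4],[[-1,-11,2],[0,0,-5],4],[[-1.5,-15,2],[0,0,-7],4],[[-2,-19,2],[0,0,-9],4]]'

```text
time: 4.15
position: [598.4, 50.8, 182.2]
orientation: [0.178, -3.136, 0.0]
ft_force: [0.7, 0.2, -1.8]
opening: 0.633
grasp_force: 44.3
```

Request:
send_rows --series '[[[-0.5,-4,0],[0,0,-2],4],[[-1,-8,0],[0,0,-4],4],[[-1.5,-12,0],[0,0,-6],4],[[-2,-16,0],[0,0,-7],4],[[-2.5,-20,0],[0,0,-8.5],4]]'

```text
time: 4.65
position: [573.4, -149.2, 182.1]
orientation: [-0.055, -3.14, -0.001]
ft_force: [0.8, -0.3, -3.5]
opening: 0.637
grasp_force: 44.3
```

Request:
send_rows --series '[[[-0.5,-4,0],[0,0,0],4],[[-1,-8,0],[0,0,0],4],[[-1.5,-11.2,0],[0,0,0],4],[[-1.5,-11.2,0],[0,0,0],4],[[-1.5,-11.2,0],[0,0,0],4]]'

```text
time: 5.15
position: [558.6, -260.2, 181.8]
orientation: [-0.057, -3.14, -0.002]
ft_force: [0.2, 1.1, -2.5]
opening: 0.635
grasp_force: 44.3
```

Request:
send_rows --series '[[[0,0,-0.5],[0,-6,0],4],[[0,0,-1],[0,-12,0],4],[[0,0,-1.5],[0,-18,0],4],[[0,0,-2],[0,-24,0],4],[[0,0,-2],[0,-30,0],4]]'

```text
time: 5.65
position: [566.7, -254.3, 170.6]
orientation: [0.067, 2.646, 0.016]
ft_force: [-0.4, 1.1, -2.4]
opening: 0.636
grasp_force: 44.3
```

Request:
send_rows --series '[[[0,0,0],[0,0,0],4],[[0,0,0],[0,0,0],4],[[0,0,0],[0,0,0],4],[[0,0,0],[0,0,0],4],[[0,0,0],[0,0,0],4]]'

```text
time: 6.15
position: [570.0, -257.6, 172.9]
orientation: [0.057, 2.644, 0.007]
ft_force: [-0.4, 0.8, -2.3]
opening: 0.633
grasp_force: 44.4
```

```bash
python3 - <<'E'
from h import *
s,d=shoot("wrist","w2");print(s["position"],s["orientation"],s["joints"].round(2));print(R.from_rotvec(s["orientation"]).as_matrix().round(3))
shoot("side","s2");shoot("top","t2")
E
```

```text
[ 569.95761487 -257.58520184  172.90615868] [0.05685126 2.643574   0.00651031] [-0.76  0.51  1.84  0.7   0.53 -2.85]
[[-0.878  0.039  0.477]
 [ 0.042  0.999 -0.006]
 [-0.477  0.015 -0.879]]
```

View pics/w2.png

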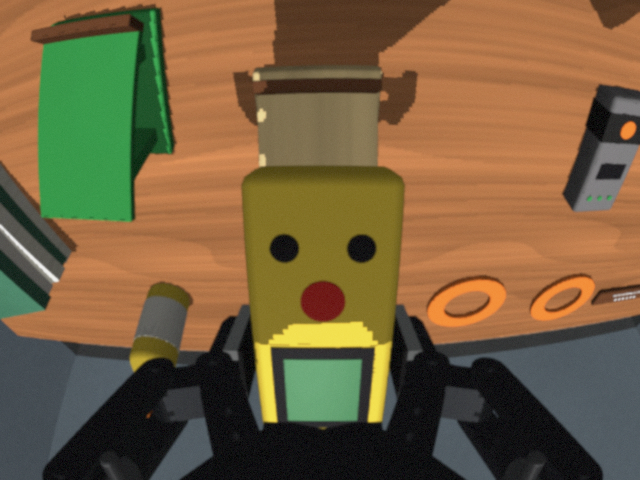

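The meter is held straight (foot at row 170, centred at column 322). However, joint 6 is at its limit of -2.85, so this wrist turn can't tilt fully. I'll set the meter down on clear bench, turn the gripper half round and regrasp.

Request:
send_rows --series '[[[0,0,0],[0,6,0],4],[[0,0,0],[0,12,0],4],[[-1,1,0],[0,18,0],4],[[-2,2,0],[0,24,0],4],[[-3,3,0],[0,30,0],4]]'

```text
time: 6.8
position: [539.4, -227.6, 173.4]
orientation: [-0.068, -3.112, 0.012]
ft_force: [0.1, 0.3, -2.4]
opening: 0.636
grasp_force: 44.3
```

Request:
send_rows --series '[[[-3,3,0],[0,0,0],4],[[-6,6,0],[0,0,0],4],[[-9,9,-3],[0,0,0],4],[[-10,10,-6],[0,0,0],4],[[-10,10,-8],[0,0,0],4]]'

```text
time: 7.3
position: [435.9, -124.6, 91.7]
orientation: [-0.066, -3.11, 0.005]
ft_force: [-0.0, 0.4, -2.8]
opening: 0.634
grasp_force: 44.2
```

Request:
send_rows --series '[[[0,0,-3],[0,-1.8,0],4],[[0,0,-6],[0,-1.8,0],4],[[0,0,-8],[0,-1.8,0],4],[[0,0,-8.5],[0,-1.8,0],4],[[0,0,-8.5],[0,-1.8,0],4]]'

```text
time: 7.8
position: [439.6, -127.8, 7.3]
orientation: [0.069, 3.136, -0.008]
ft_force: [0.2, 0.4, -2.1]
opening: 0.633
grasp_force: 44.2
```

Request:
send_rows --series '[[[0,0,-0.2],[0,0,0],4],[[0,0,-0.3],[0,0,0],4],[[0,0,-0.3],[0,0,0],4],[[0,0,-0.4],[0,0,0],4],[[0,0,-0.4],[0,0,0],4]]'

```text
time: 8.3
position: [439.6, -127.7, 4.1]
orientation: [0.068, 3.135, -0.009]
ft_force: [-0.3, 0.1, -3.1]
opening: 0.632
grasp_force: 44.2
```

Request:
send_rows --series '[[[0,0,-0.1],[0,0,0],4],[[0,0,-0.1],[0,0,0],7],[[0,0,-0.1],[0,0,0],8.5],[[0,0,-0.1],[0,0,0],8.5],[[0,0,-0.1],[0,0,0],8.5]]'

```text
time: 8.8
position: [439.4, -127.7, 2.7]
orientation: [0.068, 3.136, -0.009]
ft_force: [0.1, 0.1, -0.8]
opening: 0.995
grasp_force: 0.0
```

Request:
send_rows --series '[[[0,0,2],[0,0,0],8.5],[[0,0,5],[0,0,0],8.5],[[0,0,8],[0,0,0],8.5],[[0,0,10],[0,0,-4],8.5],[[0,0,10],[0,0,-12],8.5]]'

```text
time: 9.3
position: [440.9, -128.4, 105.2]
orientation: [0.402, 3.106, -0.013]
ft_force: [0.2, 0.4, 0.0]
opening: 0.996
grasp_force: 0.0
```

Request:
send_rows --series '[[[0,0,0],[0,0,-8],8.5],[[0,0,0],[0,0,-16],8.5],[[0,0,0],[0,0,-24],8.5],[[0,0,0],[0,0,-32],8.5],[[0,0,0],[0,0,-40],8.5]]'

```text
time: 9.8
position: [439.2, -127.5, 102.7]
orientation: [1.446, 2.787, -0.011]
ft_force: [0.2, 0.1, -0.3]
opening: 0.996
grasp_force: 0.0
```

Request:
send_rows --series '[[[0,0,0],[0,0,-8],8.5],[[0,0,0],[0,0,-16],8.5],[[0,0,0],[0,0,-24],8.5],[[0,0,0],[0,0,-32],8.5],[[0,0,0],[0,0,-40],8.5]]'

```text
time: 10.3
position: [439.2, -127.6, 102.7]
orientation: [-2.313, -2.125, 0.012]
ft_force: [0.7, 0.2, 0.1]
opening: 0.996
grasp_force: 0.0
```

Request:
send_rows --series '[[[0,0,0],[0,0,-8],8.5],[[0,0,0],[0,0,-16],8.5],[[0,0,0],[0,0,-24],8.5],[[0,0,0],[0,0,-32],8.5],[[0,0,0],[0,0,-40],8.5]]'

```text
time: 10.8
position: [439.2, -127.5, 102.7]
orientation: [-2.898, -1.205, 0.011]
ft_force: [-0.4, 0.1, -0.7]
opening: 0.999
grasp_force: 0.0
```

Request:
send_rows --series '[[[0,0,0],[0,0,-8],8.5],[[0,0,0],[0,0,-16],8.5],[[0,0,0],[0,0,-24],8.5],[[0,0,0],[0,0,-32],8.5],[[0,0,0],[0,0,-40],8.5]]'

```text
time: 11.3
position: [439.2, -127.6, 102.6]
orientation: [-3.133, -0.142, 0.009]
ft_force: [-0.8, -0.8, -1.4]
opening: 0.995
grasp_force: 0.0
```

Request:
send_rows --series '[[[0,0,0],[0,0,-8],8.5],[[0,0,0],[0,0,-8],8.5],[[0,0,0],[0,0,-8],8.5],[[0,0,0],[0,0,-8],8.5],[[0,0,0],[0,0,-8],8.5]]'

```text
time: 11.8
position: [439.4, -127.6, 102.7]
orientation: [-3.135, 0.067, 0.008]
ft_force: [0.1, -0.5, 0.8]
opening: 0.995
grasp_force: 0.0
```

```bash
python3 - <<'E'
from h import *
s,d=shoot("wrist","w3");print(s["position"],s["orientation"],s["joints"].round(2));M=R.from_rotvec(s["orientation"]).as_matrix();print(M.round(3))
print("tool y yaw",np.degrees(np.arctan2(M[1,1],M[0,1])))
def feats(d,F,p0):
    h=cv2.cvtColor(d["image"],cv2.COLOR_RGB2HSV)
    for nm,lo,hi in(("red",(0,200,60),(6,255,255)),("green",(60,60,40),(85,180,255))):
        m=cv2.inRange(h,lo,hi);n,l,st,c=cv2.connectedComponentsWithStats(m)
        for k in range(1,n):
            if st[k,4]>15: 
                p=F(d,*c[k]); 
                if np.linalg.norm(p[:2]-[440,-128])<70: print(nm,st[k,4],c[k].round(1),p.round(1))
feats(d,lambda d,u,v:fplane(d,u,v,[0,0,28],[0,0,1]),0)
E
```

```text
[ 439.41080547 -127.6450902   102.73824704] [-3.13528472  0.06652658  0.00834934] [-0.53  0.53  1.96  0.    0.66  1.08]
[[ 0.999 -0.042 -0.005]
 [-0.042 -0.999  0.006]
 [-0.005 -0.005 -1.   ]]
tool y yaw -92.43196987566813
red 301 [323.1 289.5] [ 416.3 -126.2   28. ]
green 3015 [323.1 226.5] [ 458.6 -128.    28. ]
```

View pics/w3.png

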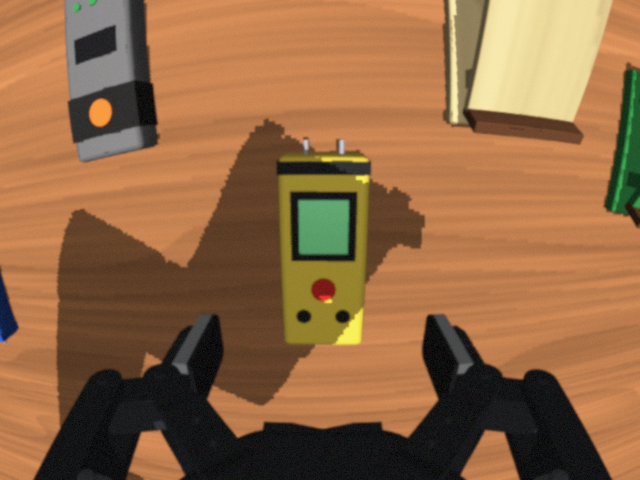

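The meter lies flat and straight under the turned gripper, with its screen at (323,226). I'll regrasp it here.

Request:
send_rows --series '[[[0,0,-3],[0,0,0],8.5],[[0,0,-6],[0,0,0],8.5],[[0,0,-9],[0,0,0],8.5],[[0,0,-10],[0,0,0],8.5],[[0,0,-10],[0,0,0],7]]'

```text
time: 12.35
position: [438.7, -127.3, 1.7]
orientation: [-3.134, 0.068, 0.012]
ft_force: [-0.2, 0.1, 0.2]
opening: 0.856
grasp_force: 0.0
```

Request:
send_rows --series '[[[0,0,0],[0,0,0],6],[[0,0,0],[0,0,0],5],[[0,0,0],[0,0,0],4],[[0,0,0],[0,0,0],4],[[0,0,0],[0,0,0],4]]' --force 40

```text
time: 12.85
position: [440.1, -128.0, 3.9]
orientation: [-3.136, 0.068, 0.005]
ft_force: [-0.2, 0.0, 7.4]
opening: 0.638
grasp_force: 44.7
```

Request:
send_rows --series '[[[0,0,2],[0,0,0],4],[[0,0,6],[0,0,0],4],[[0,0,10],[0,0,0],4],[[0,0,14],[0,0,0],4],[[2,-2,16],[0,0,0],4]]'

```text
time: 13.35
position: [456.5, -144.9, 165.4]
orientation: [-3.134, 0.066, 0.012]
ft_force: [0.4, -1.2, -3.2]
opening: 0.635
grasp_force: 43.6
```

Request:
send_rows --series '[[[3,-3,0],[0,-2,0],4],[[5,-6,0],[0,-6,0],4],[[7,-9,0],[0,-12,0],4],[[9,-11,0],[0,-18,0],4],[[11,-11,0],[0,-24,0],4]]'

```text
time: 13.85
position: [570.5, -261.5, 163.6]
orientation: [-3.062, 0.069, -0.652]
ft_force: [0.8, 0.5, -2.4]
opening: 0.633
grasp_force: 43.6
```

Request:
send_rows --series '[[[0,0,0],[0,-3,0],4],[[0,0,0],[0,-6,0],4],[[0,0,0],[0,-6,0],4],[[0,0,0],[0,-6,0],4],[[0,0,0],[0,-6,0],4]]'

```text
time: 14.35
position: [569.9, -257.8, 163.1]
orientation: [-3.021, 0.062, -0.801]
ft_force: [-0.2, -0.9, -2.3]
opening: 0.637
grasp_force: 43.7
```

```bash
python3 - <<'E'
from h import *
s,d=shoot("wrist","w4");print(s["position"],s["orientation"],s["joints"].round(2));print(R.from_rotvec(s["orientation"]).as_matrix().round(3))
E
```

```text
[ 569.88185127 -257.80406767  163.13462265] [-3.02058776  0.06233552 -0.80076544] [-0.78  0.53  1.85  0.79  0.52  0.19]
[[ 0.868 -0.034  0.495]
 [-0.043 -0.999  0.005]
 [ 0.495 -0.026 -0.869]]
```

View pics/w4.png

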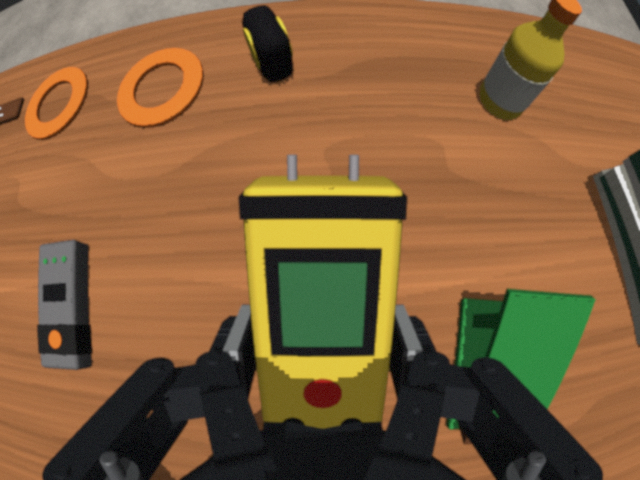

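```bash
python3 - <<'E'
from h import *
p0=[530,-259,30];n=[-.5,0,.866]
s,d=pickle.load(open("w2.pkl","rb"));h=cv2.cvtColor(d["image"],cv2.COLOR_RGB2HSV)
print("w2 col320 profile",[(r,h[r,320].tolist()) for r in range(62,104,3)])
print("w2 row130 ",[(c,h[130,c].tolist()) for c in list(range(250,268,2))+list(range(370,388,2))])
m=cv2.inRange(h,(15,15,40),(32,120,190))
s3,d3=pickle.load(open("w3.pkl","rb"));h3=cv2.cvtColor(d3["image"],cv2.COLOR_RGB2HSV)
m3=cv2.morphologyEx(cv2.inRange(h3,(20,40,190),(32,150,255)),cv2.MORPH_OPEN,np.ones((5,5)));m3[:,:466]=0
for r in range(5,116,20):
    x=np.nonzero(m3[r])[0]
    if len(x): print("w3",r,x.min(),x.max(),fplane(d3,x.min()-.5,r,p0,n).round(1),fplane(d3,x.max()+.5,r,p0,n).round(1))
for c in range(480,580,20):
    y=np.nonzero(m3[:,c])[0];print("w3 lip inner edge",c,y.max(),fplane(d3,c,y.max()+.5,p0,n).round(1))
E
```

```text
w2 col320 profile [(62, [14, 160, 89]), (65, [15, 114, 83]), (68, [20, 103, 84]), (71, [20, 96, 117]), (74, [21, 95, 126]), (77, [21, 99, 113]), (80, [12, 132, 58]), (83, [9, 132, 58]), (86, [12, 175, 54]), (89, [12, 125, 59]), (92, [17, 114, 78]), (95, [20, 102, 120]), (98, [21, 95, 121]), (101, [20, 96, 120])]
w2 row130  [(250, [12, 152, 170]), (252, [12, 149, 170]), (254, [13, 153, 167]), (256, [13, 150, 167]), (258, [16, 114, 136]), (260, [20, 97, 124]), (262, [20, 94, 125]), (264, [20, 90, 127]), (266, [20, 93, 126]), (370, [20, 95, 131]), (372, [20, 94, 135]), (374, [19, 99, 129]), (376, [19, 101, 129]), (378, [13, 136, 161]), (380, [13, 151, 174]), (382, [12, 150, 175]), (384, [13, 152, 173]), (386, [12, 149, 173])]
w3 5 489 610 [ 585.7 -218.7   62.1] [ 600.6 -299.5   70.8]
w3 25 486 604 [ 575.6 -218.7   56.3] [ 588.8 -298.7   63.9]
w3 45 482 598 [ 565.2 -218.2   50.3] [ 576.8 -298.3   57. ]
w3 65 478 591 [ 554.5 -217.9   44.2] [ 564.4 -297.4   49.9]
w3 85 474 585 [ 543.4 -217.7   37.7] [ 551.8 -297.7   42.6]
w3 105 469 578 [ 531.7 -217.    31. ] [ 538.7 -297.5   35. ]
w3 lip inner edge 480 108 [ 530. -225.   30.]
w3 lip inner edge 500 111 [ 529.1 -239.    29.5]
w3 lip inner edge 520 112 [ 529.5 -253.4   29.7]
w3 lip inner edge 540 115 [ 528.8 -269.2   29.3]
w3 lip inner edge 560 119 [ 527.6 -286.2   28.6]
```

```bash
cat >> h.py <<'E'
a=np.radians(-1.9);TX=R.from_euler("ZY",[a,-np.pi/6]).apply([[1,0,0],[0,1,0],[0,0,1]])
RT=np.c_[TX[0],-TX[1],-TX[2]];O=np.array([529.5,-257.8,30])
def go(along,up,lat=0):
    from plant import readout
    s=readout.read_state();M=R.from_rotvec(s["orientation"]).as_matrix()
    t=O+(67.2+along)*TX[0]+(3+up)*TX[2]+lat*TX[1]
    print("now",s["position"].round(1),"shift cm",((t-s["position"])/10).round(2),"turn deg",np.degrees(R.from_matrix(RT@M.T).as_rotvec()).round(2),"F",s["ft_force"].round(1))
E
python3 -c "
from h import *
go(8,40);print(TX.round(3))"
```

```text
now [ 570.  -257.8  163.2] shift cm [ 0.31 -0.15 -5.84] turn deg [-1.48 -0.26  0.06] F [ 0.5  0.8 -2.2]
[[ 0.866 -0.029  0.5  ]
 [ 0.033  0.999  0.   ]
 [-0.5    0.017  0.866]]
```

Request:
send_rows --series '[[[0.1,0,-1.5],[-0.5,-0.1,0],4],[[0.2,-0.1,-3],[-1,-0.2,0],4],[[0.3,-0.1,-4.5],[-1.5,-0.3,0],4],[[0.3,-0.1,-5.8],[-1.5,-0.3,0],4],[[0.3,-0.1,-5.8],[-1.5,-0.3,0],4]]'

```text
time: 14.9
position: [572.3, -257.9, 103.3]
orientation: [3.028, -0.053, 0.809]
ft_force: [-0.7, 0.3, -1.6]
opening: 0.635
grasp_force: 43.5
```

```bash
python3 -c "
from h import *
go(8,3)"
```

```text
now [ 572.3 -257.9  103.3] shift cm [ 1.93 -0.2  -3.05] turn deg [-0.14 -0.09  0.07] F [-0.7  0.3 -1.6]
```

Request:
send_rows --series '[[[0.6,-0.1,-1],[0,0,0],4],[[1.2,-0.2,-2],[0,0,0],4],[[1.6,-0.2,-2.6],[0,0,0],4],[[1.9,-0.2,-3],[0,0,0],4],[[1.9,-0.2,-3],[0,0,0],4]]'

```text
time: 15.4
position: [591.8, -260.5, 74.1]
orientation: [3.026, -0.053, 0.811]
ft_force: [0.5, 0.9, -3.4]
opening: 0.634
grasp_force: 43.7
```

```bash
python3 - <<'E'
from h import *
go(8,0)
s,d=shoot("side","s5");s,t=shoot("top","t5")
rs=lambda im,x,y,w,h:cv2.resize(im[y:y+h,x:x+w,::-1],(400,400),interpolation=cv2.INTER_CUBIC)
cv2.imwrite("pics/c5.png",np.hstack([rs(t["image"],415,175,90,90),rs(d["image"],370,235,100,100)]))
E
```

```text
now [ 591.8 -260.5   74.1] shift cm [ 0.13  0.06 -0.39] turn deg [-0.05  0.01  0.08] F [ 0.5  0.9 -3.4]
```

View pics/c5.png

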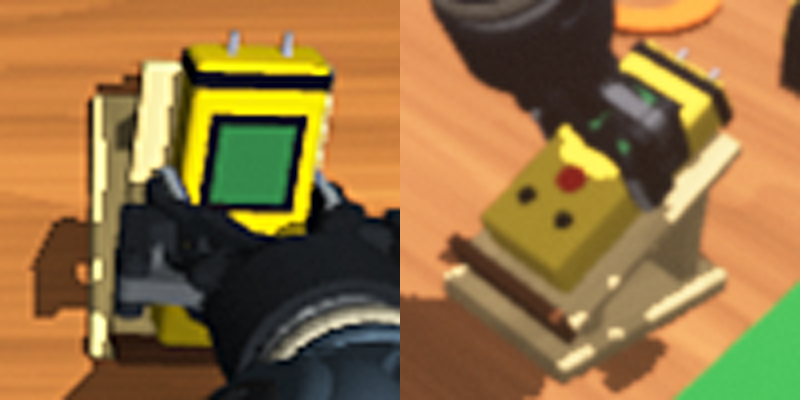

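The crop shows the meter just above the plate, screen out and pins up-slope, with the foot a little above the lip and roughly centred. I'll lower it to contact, then slide it to the lip.

Request:
send_rows --series '[[[0.05,0.05,-0.1],[0,0,0],4],[[0.1,0.05,-0.2],[0,0,0],4],[[0.1,0.05,-0.3],[0,0,0],4],[[0.1,0.05,-0.3],[0,0,0],4],[[0.1,0.05,-0.3],[0,0,0],4]]'

```text
time: 16.0
position: [592.4, -260.2, 71.8]
orientation: [3.026, -0.053, 0.812]
ft_force: [0.1, -0.2, -2.5]
opening: 0.634
grasp_force: 43.7
```

Request:
send_rows --series '[[[0,0,-0.1],[0,0,0],4],[[0,0,-0.1],[0,0,0],4],[[0,0,-0.1],[0,0,0],4],[[0,0,-0.1],[0,0,0],4],[[0,0,-0.1],[0,0,0],4]]'

```text
time: 16.5
position: [592.6, -260.3, 70.9]
orientation: [3.025, -0.053, 0.812]
ft_force: [-0.5, -0.1, 0.5]
opening: 0.635
grasp_force: 43.9
```

Request:
send_rows --series '[[[-0.13,0,-0.07],[0,0,0],4],[[-0.26,0,-0.15],[0,0,0],4],[[-0.39,0.01,-0.22],[0,0,0],4],[[-0.52,0.02,-0.3],[0,0,0],4],[[-0.52,0.02,-0.3],[0,0,0],4]]'

```text
time: 17.0
position: [587.1, -260.2, 67.8]
orientation: [3.025, -0.054, 0.811]
ft_force: [0.2, -0.4, 1.8]
opening: 0.639
grasp_force: 44.2
```

Request:
send_rows --series '[[[-0.05,0,-0.03],[0,0,0],4],[[-0.1,0,-0.06],[0,0,0],4],[[-0.15,0,-0.09],[0,0,0],4],[[-0.2,0.01,-0.12],[0,0,0],4],[[-0.2,0.01,-0.12],[0,0,0],4]]'

```text
time: 17.5
position: [586.0, -260.1, 67.2]
orientation: [3.025, -0.052, 0.814]
ft_force: [2.5, -0.7, 5.9]
opening: 0.635
grasp_force: 44.3
```

```bash
python3 -c "
from h import *
go(0,0)"
```

```text
now [ 586.  -260.1   67.2] shift cm [ 0.01  0.04 -0.1 ] turn deg [-0.01  0.12  0.09] F [ 2.5 -0.7  5.9]
```

Request:
send_rows --series '[[[-0.05,0,-0.03],[0,0,0],4],[[-0.1,0,-0.06],[0,0,0],4],[[-0.1,0,-0.06],[0,0,0],4],[[-0.1,0,-0.06],[0,0,0],4],[[-0.1,0,-0.06],[0,0,0],4]]'

```text
time: 18.0
position: [586.0, -260.0, 67.2]
orientation: [3.024, -0.051, 0.817]
ft_force: [4.7, 1.0, 6.5]
opening: 0.634
grasp_force: 44.3
```

Position stopped advancing while the force grew, so the foot is against the lip. I'll release and retract along the plate normal.

Request:
send_rows --series '[[[0,0,0],[0,0,0],5.6],[[0,0,0],[0,0,0],6.2],[[0,0,0],[0,0,0],7.2],[[0,0,0],[0,0,0],8.5],[[0,0,0],[0,0,0],8.5]]'

```text
time: 18.5
position: [583.9, -259.7, 65.5]
orientation: [3.026, -0.053, 0.81]
ft_force: [0.2, 0.2, 0.2]
opening: 0.996
grasp_force: 0.0
```

Request:
send_rows --series '[[[-0.5,0,0.87],[0,0,0],8.5],[[-1.5,0.05,2.6],[0,0,0],8.5],[[-3,0.1,5.2],[0,0,0],8.5],[[-5,0.1,8.7],[0,0,0],8.5],[[-7,0.2,12.1],[0,0,0],8.5]]'

```text
time: 19.0
position: [512.9, -257.7, 188.0]
orientation: [3.026, -0.054, 0.809]
ft_force: [0.8, -0.3, 1.4]
opening: 0.994
grasp_force: 0.0
```

Request:
send_rows --series '[[[0,4,1],[0,0,0],8.5],[[0,8,2],[0,0,0],8.5],[[0,12,3],[0,0,0],8.5],[[0,16,4],[0,0,0],8.5],[[0,20,4],[0,0,0],8.5]]'

```text
time: 19.5
position: [514.2, -57.0, 228.9]
orientation: [3.023, -0.054, 0.816]
ft_force: [-0.0, -0.5, -0.2]
opening: 0.997
grasp_force: 0.0
```

```bash
python3 - <<'E'
from h import *
s,d=shoot("side","s6");s,t=shoot("top","t6");print(s["time"])
rs=lambda im,x,y,w,h:cv2.resize(im[y:y+h,x:x+w,::-1],(400,400),interpolation=cv2.INTER_CUBIC)
cv2.imwrite("pics/c6.png",np.hstack([rs(t["image"],415,175,90,90),rs(d["image"],370,235,100,100)]))
h=cv2.cvtColor(t["image"],cv2.COLOR_RGB2HSV)[:, :]
def q(p): # ray onto meter's screen plane, in stand axes
    o,r=ray(t,*p);n=TX[2];P0=O+28*n;X=o+r*((P0-o)@n)/(r@n);return (TX@(X-O)).round(1)
for nm,lo,hi in(("red",(0,200,60),(6,255,255)),("screen",(60,60,40),(85,180,255))):
    m=cv2.inRange(h,lo,hi);m[:,:440]=0;m[:,495:]=0;m[:170]=0;m[265:]=0
    n,l,st,c=cv2.connectedComponentsWithStats(m);k=1+st[1:,4].argmax();print(nm,st[k,4],c[k].round(1),q(c[k]))
E
```

```text
19.55
red 15 [466.6 235.4] [44.8  0.5 28. ]
screen 310 [470.  214.9] [86.9 -0.1 28. ]
```

View pics/c6.png

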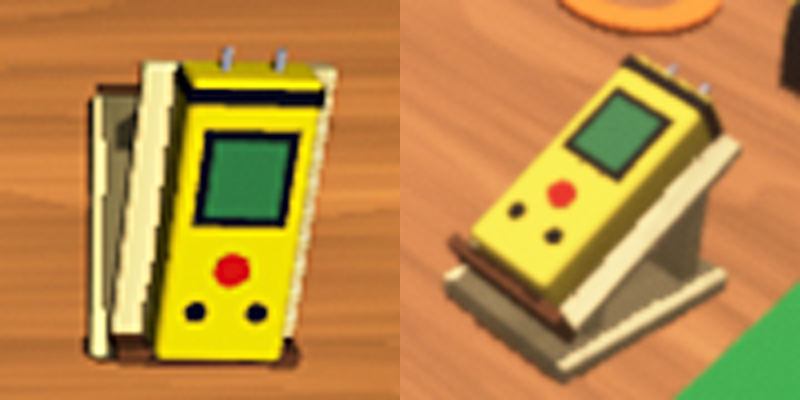

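The meter lies flat against the lip: screen centre at 87 mm up-slope (86 expected), and it is within 0.5 mm of the centre line. The robot is clear, so I'm handing in.

```bash
python3 -c "
from plant import env
print(env.job_done())"
```

```text
the job is handed in; nothing more can be done
None
```

The yellow meter is released on the plywood stand: flat on the slope, screen out, pins up, foot against the lip and within about 0.5 mm of centre; the detector was not touched, and the job was handed in at about 19.6 s.

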